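# Set the charge rate on the bench charger and start it

### The arm

A 6-joint arm with a two-finger parallel gripper is mounted at the origin on the work surface. World frame = base frame: x ahead of the robot, y to its left, z up, the work surface at z = 0. Lengths are in m, angles in rad, forces in N, time in s.
With the tool pointing down it reaches from about 0.375 to 0.925 m from the base axis. Payload 5.7 kg.
Tool frame: the origin (TCP) lies midway between the tips of the shut fingers; the grasp point (between the pads) lies 19 mm behind it; z points along the fingers, x is the direction in which the jaws open and shut, and the axes are right-handed (so a half turn about z gives the same grasp; the last joint's range is limited). The gripper opens to 88 mm and grips with 3 to 60 N. Pads are 20 mm wide; open, the fingers measure 115 mm over their backs; the gripper's body (75 mm by 178 mm) begins 61 mm behind the grasp point.
Start: joints at [-1.329, 0.359, 1.51, -0, 1.272, -0.115], TCP at [0.21, -0.562, 0.192] pointing down, gripper open.
Joint ranges: [-2.97, 2.97], [-1.01, 2.36], [0.21, 2.38], [-0.96, 4.11], [0.2, 2.71], [-2.98, 2.98]. Speed limits (rad/s): [2.39, 2.39, 3.14, 3.14, 3.14, 3.14].

### API

Orientations are given as a unit quaternion [x, y, z, w].
In Python, from bench import move_ptp, servo_line, goto_joints, move_gripper, sleep, inverse_kinematics, capture, PlanningError, close_job, spot_in, silhouettes, current_clock, current_joint_pos, current_qvel, current_joint_torque, current_position, current_orientation, current_force, current_torque, current_finger_gap gives the robot as it stands. Calls block until the motion is done:
- move_ptp(position, orientation): joint-space move of the TCP to a pose.
- servo_line(position, orientation=None, rate=0.15, contact_N=None): straight line of the TCP; orientation=None keeps the orientation; rate is the mean speed in m/s. With contact_N (N) it stops when the force on the tool has changed by that much, and returns True; else False.
- goto_joints(angles): joint-space move.
- move_gripper(opening): finger opening in m; the grip force is fixed at half the most; returns when the fingers have stopped.
- sleep(seconds).
- inverse_kinematics(position, orientation): joint angles nearest the present ones, or None.
- capture(name): name is "side" or "top"; returns a dict with "image" (384x512x3 uint8, blue, green, red), "range_z" (384x512 float32, m along the optical axis (not along the pixel's ray), 0 where there is no reading), "intrinsics" (3x3 intrinsics, pixels), "R" (3x3) and "t" (3): a world point X has camera coordinates R X + t. Camera axes: x right, y down, z forward; pixel columns grow to the right and rows downward; lengths in m; the calibration is good to about 2 mm. A picture is of the moment at which its call begins.
A pose or a line that the arm cannot do raises PlanningError and nothing moves.
- close_job(): hands the job in, once; it reports no verdict.
Trained networks look in the newest picture that a camera, given by its name, has taken for a name from the list of things; names that differ only in an ending like _2 or _b are one class to them, and where a whole thing is asked for, a point or a joint stands for the part that bears it (a point fixed in the world has none). Each returns a list of dicts, best first, with "conf" (0 to 1); they miss things now and then, are a little off and sometimes report something else, mostly with a low value. They report only what shows in the picture. A call takes as long as a camera call.
- spot_in(camera, query): "xy" ([column, row] in pixels, amid what is visible of it).
- silhouettes(camera, query): "region" (384x512 bool, what is visible of it) and "xy" ([column, row] in pixels, amid what is visible of it).
Readings, each from a call of its own:
- current_clock(): time.
- current_joint_pos(): joint angles.
- current_qvel(): joint speeds.
- current_joint_torque(): joint torques, N m.
- current_position(): TCP position.
- current_orientation(): TCP orientation.
- current_force(): force on the tool from outside, world axes, zero at the start.
- current_torque(): the same for the moment, N m.
- current_finger_gap(): finger opening in m.
Only numpy, scipy, OpenCV 4.12 (cv2) and the standard library are available. Lean on these libraries where they do the work, as an engineer would, in place of code of your own. Each camera call takes 0.05 s, during which the arm holds its last target.

### The job

Roll the charger's edge thumbwheel with a fingertip until the needle under the clear cover stands between the two prongs of the fork marker, take the finger off, and only then press the start button fully down and let it go. Press on the wheel gently: its spring mount is delicate (keep well under 10 N), and do not lean hard on the rest of the charger. Leave the things lying around where they are.

Things in the scene. Friction and masses are not known exactly. Their poses are not given: they have to be found in the camera images.
- charger: Battery-pack charger, a grey case 200 (x) by 300 (y) by 120 mm high with a flat metal top panel; fixed. Origin: centre of its underside, z up. On the panel, in its frame (mm): wheel slot at (-40, -60), start button (-55, 25), clear indicator cover 58 by 108, 34 high, at (52, -60), docked battery pack 130 by 84 at (25, 100), standing 47 above the panel.
- wheel_slot (a point): Centre of the wheel's slot (13 mm in x, 56 mm in y) at the panel's top face; axes as the charger's. A ribbed black thumbwheel, radius 30 mm, 10 mm thick, axle along x, stands out of it edge-on, its top straight above this point. How far it stands out is not reported and varies, 6 to 16 mm: find it by touch. It sits on a spring: gives 1 mm straight down per 6 N, at most 4 mm.
- thumbwheel (a joint): Turn of the thumbwheel and its needle, rad, -1.3 to 1.3; 0 = needle upright; grows as the wheel's top is rolled towards the charger's +y. It stays where it is left. Friction takes about 2 N along the rim, so a fingertip must press with at least 3 to 4 N, about 5 to 6 N being good. 1 rad moves the rim by 30 mm.
- needle_tip (a point): Tip of the needle: a black arm on the wheel's own shaft with a 2 mm bar along x at its end, under the clear cover, out of reach. It swings with the wheel on a radius of 40 mm about the shaft: its y in the charger's frame is -60 mm + 40 mm * sin(thumbwheel). It dips with the wheel while that is pressed; only its y matters.
- fork_gap (a point): Middle of the gap of the fork marker, an upright dark metal U with two plates 8 mm apart (inside) and 30 mm high, under the clear cover; axes as the charger's. It is fixed, 22 to 34 mm to one side of the cover's middle. The needle is set when its tip has the same y in the charger's frame within 3 mm, so that it is seen between the two plates.
- tick: The other marker under the cover, a single upright plate 5 mm wide, on the other side of the needle from the fork; not the one to set to. Which of the two is on which side varies. Origin at its foot.
- start_button_top (a point): Centre of the top face of the start button, a round grey button of 28 mm diameter in a black housing on the charger's panel. It is pressed straight down, travel 6 mm, about 5 N when fully down; it springs back.
- start_button (a joint): Travel of the start button, 0 up to 0.006 m fully down.
- socket: Bystander: a steel tube-like socket, 26 mm across and 26 mm high, standing loose on the charger's panel between the clear cover and the pack.
- jar: Bystander: a glass jar, 60 mm across, 85 mm high, beside the charger on its +y side.
- can: Bystander: a spray can, 60 mm across, 160 mm high, beside the charger on its -y side.
- screwdriver: Bystander: a screwdriver lying on the bench in front of the charger.

How it is judged:
By the outcome, as a careful person would: the job done as asked, in the order asked, and still so for the second after the job is handed in, with the robot touching nothing.
It also fails if it takes over 45 s, if anything falls off the work surface, if the arm or the gripper's body presses on something with over 40 N, if the wrist force passes 120 N, or if a joint passes its speed limit or range.

## Working session

There is one attempt and no reset: what is moved stays moved. The work goes in short steps, each a Python script; the robot and the scene stay as the last script left them, time stands still between calls to the robot, and variables do not carry over. Pictures are saved under pics/ and viewed, and the job is handed in when it is done.

```bash
ls; mkdir -p pics; python3 - <<'E'
from bench import *
import cv2
for c in ("top","side"):
    d=capture(c); cv2.imwrite(f"pics/{c}0.png",d["image"])
    print(c,d["R"].round(3).tolist(),d["t"].round(3),d["intrinsics"].round(1).tolist())
    for q in ("charger","wheel_slot","thumbwheel","needle_tip","fork_gap","tick","start_button_top","socket","jar","can","screwdriver"):
        r=spot_in(c,q); print(q,[(x["xy"],round(x["conf"],2)) for x in r[:3]])
print(current_clock(),current_force(),current_orientation())
E
```

```text
pics
top [[-0.023, -1.0, -0.021], [-0.996, 0.025, -0.082], [0.082, 0.019, -0.996]] [0.067 0.518 1.112] [[452.0, 0.0, 257.2], [0.0, 452.0, 188.0], [0.0, 0.0, 1.0]]
charger [([318.0, 157.8], 0.56)]
wheel_slot [([318.5, 160.1], 0.87)]
thumbwheel [([341.2, 175.1], 0.66)]
needle_tip []
fork_gap [([301.4, 233.7], 0.51)]
tick []
start_button_top []
socket []
jar [([229.8, 148.4], 0.83)]
can [([405.7, 162.3], 0.6)]
screwdriver [([301.7, 232.1], 0.61)]
side [[0.996, -0.086, 0.001], [-0.064, -0.743, -0.666], [0.058, 0.663, -0.746]] [-0.524  0.146  0.917] [[461.9, 0.0, 256.8], [0.0, 461.9, 193.9], [0.0, 0.0, 1.0]]
charger [([292.4, 271.7], 0.96)]
wheel_slot [([293.7, 270.8], 0.59), ([332.0, 234.8], 0.46)]
thumbwheel [([268.8, 277.9], 0.47), ([263.3, 229.3], 0.22)]
needle_tip [([265.5, 277.0], 0.76)]
fork_gap []
tick []
start_button_top [([264.0, 227.5], 0.57)]
socket [([329.1, 231.4], 0.81)]
jar [([293.4, 171.7], 0.83)]
can [([308.0, 363.5], 0.77)]
screwdriver [([200.9, 271.6], 0.76)]
1.2 [-0.48795426  0.81453362  0.02895063] [ 8.21366369e-01 -5.70400983e-01 -5.22226965e-05 -5.01144506e-05]
```

View pics/top0.png

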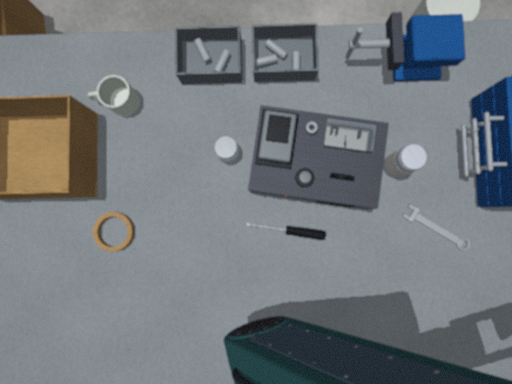

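View pics/side0.png

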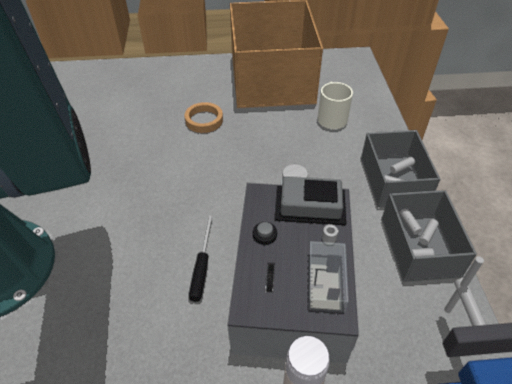

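The top view shows the charger at (318,158), with the wheel at about (342,177) and the button at about (305,177). The side view shows the wheel at (269,277), the button at (265,231), the cover at (328,275) and the socket at (330,233). Next I'll fit the charger pose and zoom in on the cover.

```bash
cat > h.py <<'E'
from bench import *
import numpy as np, cv2
def cloud(d):
    K=d["intrinsics"];z=d["range_z"].astype(float)
    v,u=np.mgrid[:384,:512]
    P=np.stack([(u-K[0,2])/K[0,0]*z,(v-K[1,2])/K[1,1]*z,z],-1)
    W=(P-d["t"])@d["R"]; W[z<=0]=np.nan
    return W
def proj(d,X):
    c=d["R"]@np.asarray(X)+d["t"]; p=d["intrinsics"]@c; return p[:2]/p[2]
def onplane(d,uv,z):
    r=d["R"].T@np.linalg.inv(d["intrinsics"])@np.array([uv[0],uv[1],1.]); o=-d["R"].T@d["t"]
    return o+r*(z-o[2])/r[2]
E
python3 - <<'E'
from h import *
np.set_printoptions(precision=4,suppress=True)
for c in ("top","side"):
    d=capture(c);W=cloud(d)
    s=silhouettes(c,"charger"); print(c,[(x["conf"],x["region"].sum()) for x in s])
    zb=W[...,2]
    m=(abs(zb-0.12)<0.008)&(W[...,0]>.35)&(W[...,0]<.75)&(abs(W[...,1]+.13)<.25)
    n,l,st,_=cv2.connectedComponentsWithStats(m.astype(np.uint8)); k=1+st[1:,4].argmax()
    P=W[l==k]; print(len(P),"z",np.median(P[:,2]),np.percentile(P[:,2],[5,95]))
    r=cv2.minAreaRect((P[:,:2]*1000).astype(np.float32)); print(r, cv2.boxPoints(r))
    for q in ("thumbwheel","start_button_top","wheel_slot","needle_tip","fork_gap"):
        for x in silhouettes(c,q)[:2]:
            print(q,round(x["conf"],2),x["region"].sum(),x["xy"],np.nanmedian(W[x["region"]],0), onplane(d,x["xy"],.12))
    im=d["image"]
    a=im[110:165,310:385] if c=="top" else im[225:325,235:360]
    f=8 if c=="top" else 6
    cv2.imwrite(f"pics/{c}_z.png",cv2.resize(a,None,fx=f,fy=f,interpolation=cv2.INTER_CUBIC))
E
```

```text
top [(0.69, np.int64(11532))]
7744 z 0.11877414432341865 [0.1155 0.1241]
((582.0642700195312, -89.90206909179688), (300.4299011230469, 201.14410400390625), 80.25716400146484) [[ 457.5224 -220.9311]
 [ 655.7655 -254.9699]
 [ 706.6061   41.1269]
 [ 508.363    75.1658]]
thumbwheel 0.21 483 [298.7, 230.3] [ 0.4076 -0.0552  0.0211] [ 0.4128 -0.0392  0.12  ]
start_button_top 0.5 118 [312.8, 129.0] [ 0.6431 -0.0744  0.1422] [ 0.645  -0.0789  0.12  ]
wheel_slot 0.92 11269 [319.2, 156.8] [ 0.5761 -0.0898  0.1198] [ 0.5798 -0.0914  0.12  ]
needle_tip 0.59 117 [344.6, 174.7] [ 0.531  -0.1405  0.1258] [ 0.537  -0.1479  0.12  ]
side [(0.66, np.int64(261)), (0.65, np.int64(19905)), (0.56, np.int64(573))]
11614 z 0.12054690579339788 [0.1184 0.123 ]
((584.5713500976562, -87.7325439453125), (303.77960205078125, 200.69003295898438), 80.30603790283203) [[ 460.0831 -220.5569]
 [ 657.9075 -254.3502]
 [ 709.0596   45.0918]
 [ 511.2352   78.8851]]
thumbwheel 0.6 162 [269.3, 274.3] [ 0.5339 -0.1475  0.1294] [ 0.5349 -0.1367  0.12  ]
thumbwheel 0.3 206 [265.4, 227.6] [ 0.5343 -0.0584  0.1419] [ 0.5381 -0.0389  0.12  ]
start_button_top 0.74 197 [263.2, 229.2] [ 0.5337 -0.0584  0.1419] [ 0.5338 -0.0421  0.12  ]
wheel_slot 0.8 19924 [292.3, 269.8] [ 0.5782 -0.1419  0.121 ] [ 0.5742 -0.1312  0.12  ]
needle_tip 0.48 159 [265.5, 278.0] [ 0.5338 -0.1475  0.1295] [ 0.5279 -0.1432  0.12  ]
```

```bash
ls pics
```

```text
side0.png
side_z.png
top0.png
top_z.png
```

View pics/top_z.png

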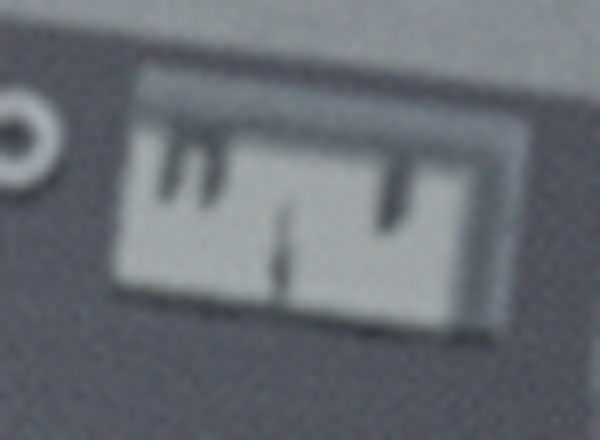

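View pics/side_z.png

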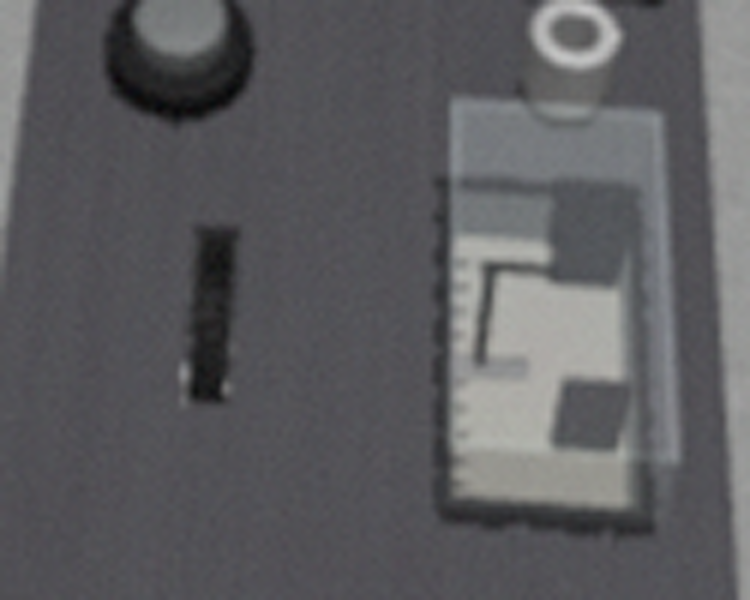

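The zoomed top view shows the fork's two prongs at zoom (172 and 213, 170), which is the left or +y side. The single tick is at (393,195) and the needle at (283,255), near the middle. The fork is therefore on +y, so I roll towards +y. I'll overlay a model to get its y.

```bash
cat >> h.py <<'E'
yaw=np.deg2rad(-9.72)
Rz=np.array([[np.cos(yaw),-np.sin(yaw),0],[np.sin(yaw),np.cos(yaw),0],[0,0,1]])
C={"top":np.array([.5815,-.0905,0]),"side":np.array([.5835,-.0892,0.0005]),"avg":np.array([.5825,-.0898,0])}
def w(p,c="avg"): return C[c]+Rz@(np.asarray(p,float)/1000)   # charger mm -> world m
def overlay(d,c,fn,box,f,yf,th=None,prot=11):
    x0,x1,y0,y1=box
    im=cv2.resize(d["image"][y0:y1,x0:x1],None,fx=f,fy=f,interpolation=cv2.INTER_CUBIC)
    def ln(a,b,col):
        a,b=[tuple(int(round(v)) for v in ((proj(d,w(q,c))-[x0,y0]+.5)*f)) for q in (a,b)]
        cv2.line(im,a,b,col,1,cv2.LINE_AA)
    for z in (120,154):
        q=[(23,-114,z),(81,-114,z),(81,-6,z),(23,-6,z)]
        for i in range(4): ln(q[i],q[(i+1)%4],(0,255,255))
    for s in (-4,4):
        ln((50,yf+s,120),(50,yf+s,150),(0,0,255)); ln((50,yf+s,150),(75,yf+s,150),(0,0,255)); ln((50,yf+s,120),(75,yf+s,120),(0,0,255))
    if th is not None:
        a=(25,-60,90+prot);y=-60+40*np.sin(th);z=90+prot+40*np.cos(th)
        ln((35,-60,90+prot),(35,y,z),(0,255,0)); ln((35,y,z),(48,y,z),(0,255,0))
    cv2.imwrite(fn,im)
BT=(310,385,110,165);BS=(295,360,240,320)
E
python3 - <<'E'
from h import *
for c,b,f in (("top",BT,10),("side",BS,7)):
    d=capture(c); overlay(d,c,f"pics/ov_{c}1.png",b,f,-32,0)
    W=cloud(d); print(c,proj(d,w((52,-32,150),c)))
    # charger-frame coordinates of fork image features for z=120..150
    if c=="top":
        for u in (172,213,283,393):
            for v in (150,170,195):
                pass
        for n,uv in (("prongL",(172,185)),("prongR",(213,190)),("needle",(283,255)),("tick",(393,210))):
            p=(310+uv[0]/8-.5,110+uv[1]/8-.5)
            print(n,[(z,((onplane(d,p,z/1000)-C[c])@Rz*1000).round(1)[:2]) for z in (130,140,150)])
E
```

```text
top [337.647917  133.2814863]
prongL [(130, array([ 55.9, -19.4])), (140, array([ 53.6, -18.2])), (150, array([ 51.4, -17.1]))]
prongR [(130, array([ 56.1, -31.1])), (140, array([ 53.8, -29.9])), (150, array([ 51.6, -28.6]))]
needle [(130, array([ 40.3, -53.3])), (140, array([ 38.2, -51.8])), (150, array([ 36.1, -50.3]))]
tick [(130, array([ 57.6, -82.5])), (140, array([ 55.3, -80.7])), (150, array([ 53.1, -79. ]))]
side [326.67131772 256.30349701]
```

View pics/ov_top1.png

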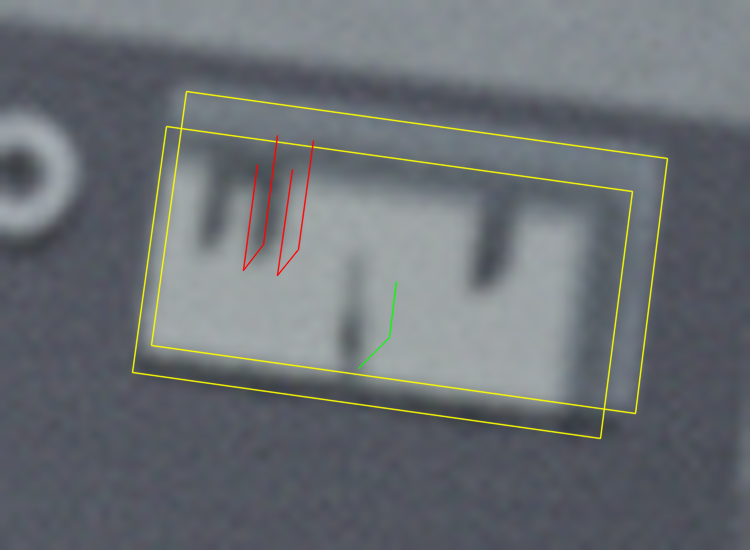

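View pics/ov_side1.png

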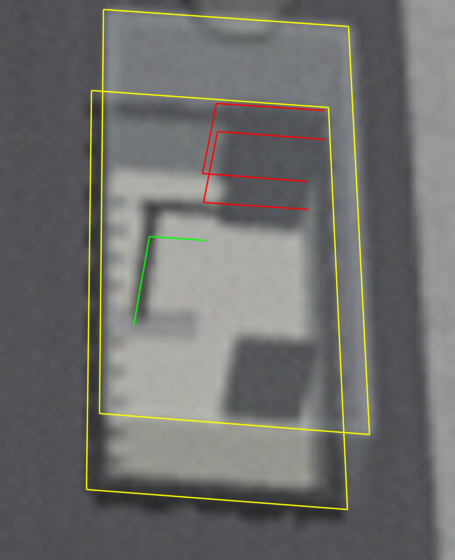

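```bash
python3 - <<'E'
from h import *
np.set_printoptions(precision=1,suppress=True)
d=capture("side")
for n,uv,zs in (("forkfoot",(222,218),(110,120,125)),("forkfoot2",(303,228),(110,120,125)),("forktop?",(222,108),(145,150,155)),("tickfoot",(226,413),(110,120,125)),("tickfoot2",(298,417),(110,120,125)),("ticktop",(236,340),(145,150,155)),("needletip",(150,205),(130,140,150)),("needleend",(215,212),(130,140,150))):
    p=(295+uv[0]/7-.5,240+uv[1]/7-.5)
    print(n,[(z,((onplane(d,p,z/1000)-C["side"])@Rz*1000)[:2]) for z in zs])
d2=capture("top")
# side with more contrast, bigger; top w/ contrast
for d_,c,(x0,x1,y0,y1),f in ((d,"side",(300,350,240,320),10*.75),(d2,"top",(320,372,112,160),14)):
    im=d_["image"][y0:y1,x0:x1].astype(float)
    im=np.clip((im-40)*1.5,0,255).astype(np.uint8)
    cv2.imwrite(f"pics/{c}_c.png",cv2.resize(im,None,fx=f,fy=f,interpolation=cv2.INTER_NEAREST))
W=cloud(d2); 
print(W[125:148:3,326:372:4,2].round(3)*1000)
E
```

```text
forkfoot [(110, array([ 55.8, -33.4])), (120, array([ 54.6, -39.9])), (125, array([ 53.9, -43.1]))]
forkfoot2 [(110, array([ 75.3, -34.6])), (120, array([ 73.8, -41.1])), (125, array([ 73. , -44.3]))]
forktop? [(145, array([ 52. , -25.5])), (150, array([ 51.4, -29. ])), (155, array([ 50.7, -32.5]))]
tickfoot [(110, array([ 55.9, -86.4])), (120, array([ 54.6, -92. ])), (125, array([ 54. , -94.9]))]
tickfoot2 [(110, array([ 72.5, -86. ])), (120, array([ 71. , -91.7])), (125, array([ 70.2, -94.5]))]
ticktop [(145, array([ 54.1, -87.7])), (150, array([ 53.5, -90.7])), (155, array([ 52.8, -93.7]))]
needletip [(130, array([ 36.4, -44.2])), (140, array([ 35.5, -50.7])), (150, array([ 34.5, -57.1]))]
needleend [(130, array([ 51.7, -44.8])), (140, array([ 50.5, -51.3])), (150, array([ 49.3, -57.8]))]
[[137. 151. 152. 152. 154. 152. 153. 152. 151. 152. 153. 152.]
 [144. 152. 152. 155. 153. 152. 152. 150. 153. 153. 153. 156.]
 [153. 153. 153. 151. 153. 152. 154. 154. 153. 152. 154. 153.]
 [154. 156. 151. 151. 151. 153. 153. 153. 153. 149. 155. 155.]
 [153. 153. 156. 151. 153. 152. 154. 154. 152. 152. 153. 152.]
 [155. 150. 155. 151. 151. 152. 153. 152. 151. 153. 153. 151.]
 [153. 156. 152. 154. 151. 151. 153. 151. 155. 155. 154. 153.]
 [132. 140. 148. 152. 154. 151. 152. 154. 155. 150. 152. 155.]]
```

View pics/side_c.png

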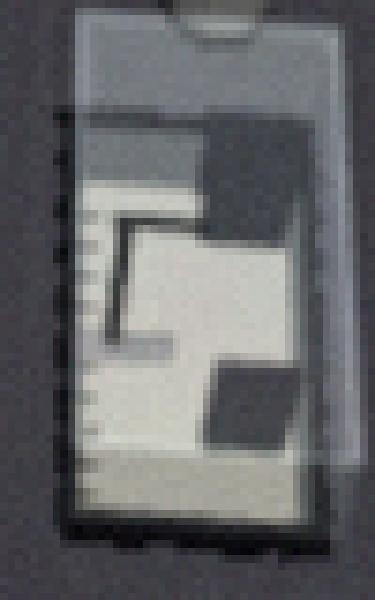

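View pics/top_c.png

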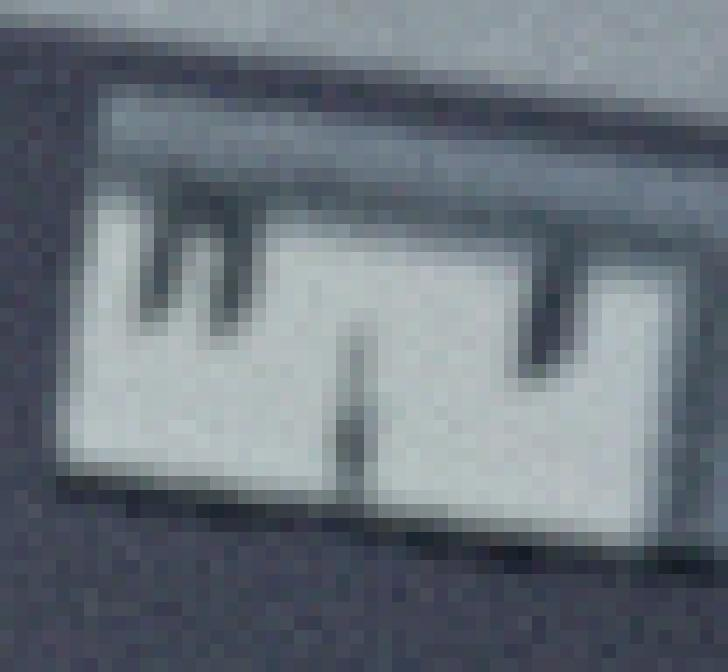

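Both cameras agree: the fork mid-gap is at charger y of about −25 to −28 and the needle is at about −51.5 (0.21 rad). That means roughly 20–23 mm of rim travel towards +y. Now I approach the wheel and touch it.

```bash
cat >> h.py <<'E'
a=np.deg2rad(-99.72); Q=[np.cos(a/2),np.sin(a/2),0,0]
E
python3 - <<'E'
from h import *
np.set_printoptions(precision=4,suppress=True)
t0=current_clock()
move_gripper(0.0); print("gap",current_finger_gap(),current_clock())
s=w((-40,-69,190)); print("start",s)
move_ptp(s,Q); print(current_position(),current_clock())
s[2]=.145; servo_line(s,rate=.1)
f0=current_force(); print("f0",f0,current_clock())
s[2]=.122
hit=servo_line(s,rate=.015,contact_N=3.0)
print(hit,current_position(),current_force()-f0,current_clock())
sleep(.1); print(current_position(),current_force()-f0)
np.save("f0.npy",f0)
E
```

```text
gap 0.00034197489974033675 3.4417
start [ 0.5314 -0.1511  0.19  ]
[ 0.5314 -0.1518  0.19  ] 5.3333
f0 [ 1.2579 -1.0828 -0.278 ] 5.9333
False [ 0.5315 -0.1511  0.1221] [-0.9029  1.9018  0.3937] 7.6167
[ 0.5315 -0.1511  0.1221] [-1.7356  0.0739  0.297 ]
```

No contact at z=122 mm, which is unexpected, so I'll look before going lower.

```bash
python3 - <<'E'
from h import *
np.set_printoptions(precision=4,suppress=True)
for c,(x0,x1,y0,y1),f in (("side",(225,325,190,310),5),("top",(280,390,110,200),7)):
    d=capture(c); cv2.imwrite(f"pics/{c}_t1.png",cv2.resize(d["image"][y0:y1,x0:x1],None,fx=f,fy=f,interpolation=cv2.INTER_CUBIC))
    print(c,[ (proj(d,w(p))-[x0,y0]+.5)*f for p in ((-40,-69,122),(-40,-60,120))])
F=[]
for i in range(10): F.append(current_force()-np.load("f0.npy")); sleep(.02)
print(np.mean(F,0),np.std(F,0),current_orientation(),Q)
E
```

```text
side [array([218.0252, 459.2676]), array([219.7386, 438.8012])]
top [array([467.0619, 472.3575]), array([438.5702, 469.0784])]
[-1.0278  1.2099  0.3209] [0.5897 0.3262 0.4458] [-0.6446  0.7645 -0.      0.    ] [np.float64(0.6446574886275913), np.float64(-0.7644715314230917), 0, 0]
```

View pics/side_t1.png

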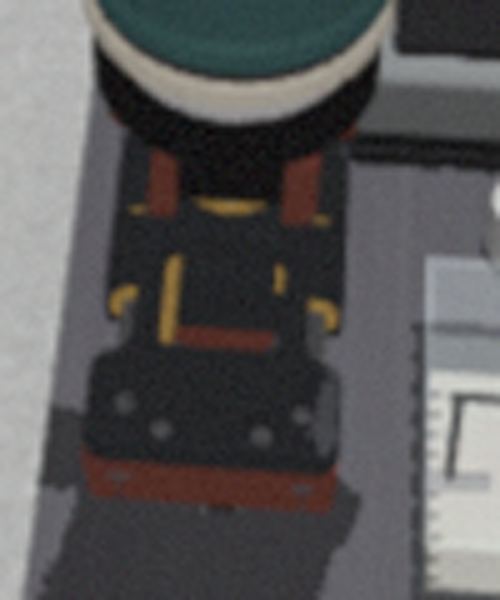

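View pics/top_t1.png

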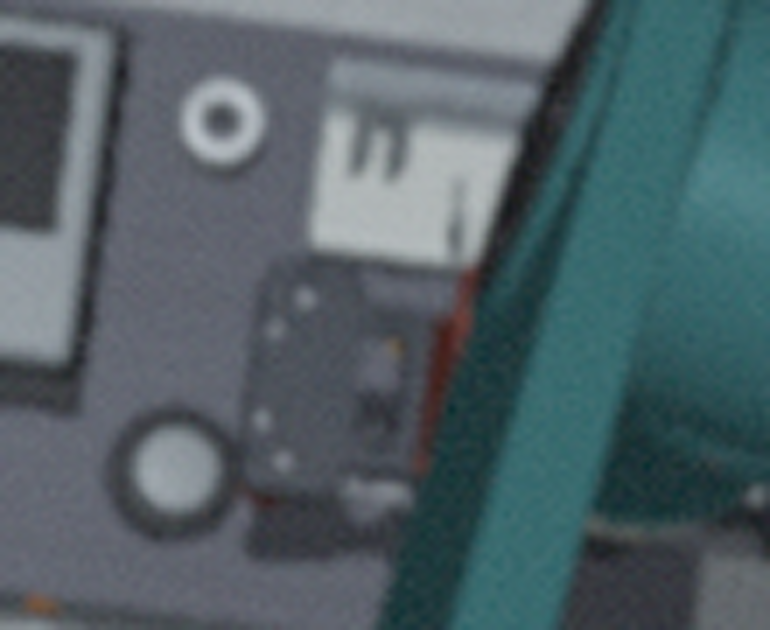

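The gripper body hides the fingertip in both views; only the near end of the wheel shows at side zoom (220,510). Force z is about 0, so there is no contact. I'll lift and touch again straight above the wheel centre, with averaged force readings.

```bash
cat >> h.py <<'E'
def favg(n=6):
    F=[]
    for i in range(n): F.append(current_force()); sleep(.01)
    return np.mean(F,0)
def p(x,y,z): return w((x,y,z))
E
python3 - <<'E'
from h import *
np.set_printoptions(precision=4,suppress=True)
servo_line(p(-40,-69,140),rate=.08)
servo_line(p(-40,-60,140),rate=.08)
f0=favg(); print("f0",f0)
hit=servo_line(p(-40,-60,122),rate=.015,contact_N=3.0)
print(hit,current_position(),favg()-f0,current_clock())
E
```

```text
f0 [-0.3374 -0.004   0.1442]
False [ 0.533  -0.1422  0.1221] [ 0.0165 -0.0371 -0.195 ] 10.0667
```

```bash
cat >> h.py <<'E'
a2=np.deg2rad(-9.72); Q2=[np.cos(a2/2),np.sin(a2/2),0,0]
E
python3 - <<'E'
from h import *
np.set_printoptions(precision=4,suppress=True)
servo_line(p(-40,-60,160),rate=.1)
move_ptp(p(-40,-60,150),Q2)
print(current_position(),current_joint_pos(),current_finger_gap(),current_clock())
for c,(x0,x1,y0,y1),f in (("side",(225,345,200,320),5),("top",(280,390,110,200),7)):
    d=capture(c); cv2.imwrite(f"pics/{c}_t2.png",cv2.resize(d["image"][y0:y1,x0:x1],None,fx=f,fy=f,interpolation=cv2.INTER_CUBIC))
    print(c,[ (proj(d,w(q))-[x0,y0]+.5)*f for q in ((-40,-60,150),(-40,-60,120))])
E
```

```text
[ 0.5328 -0.1421  0.1497] [-0.386   0.3327  1.6668  0.      1.1427 -0.2153] 0.000561930026430933 12.0
side [array([221.5798, 339.1658]), array([219.7386, 388.8012])]
top [array([454.3015, 458.9298]), array([438.5702, 469.0784])]
```

View pics/side_t2.png

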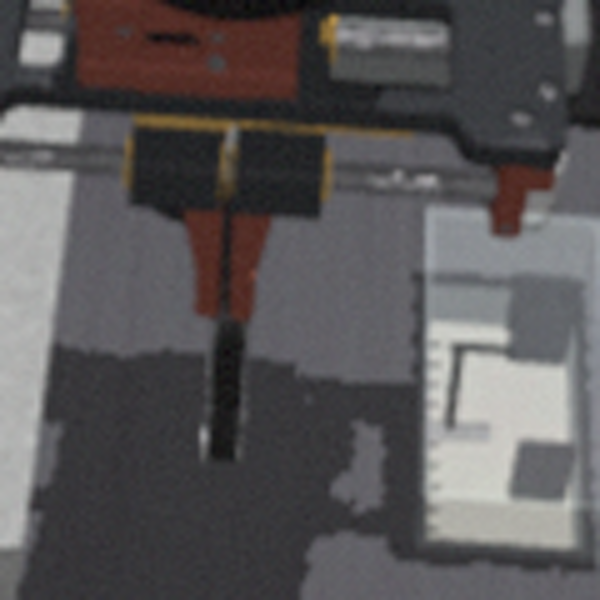

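View pics/top_t2.png

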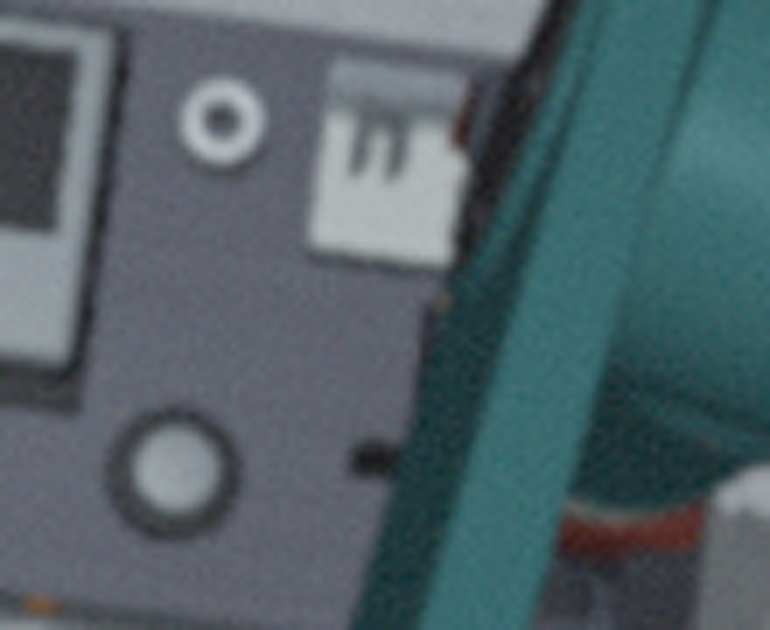

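The side view now shows the fingertip's lower end at zoom (224,317). The TCP should project to (222,339), so the physical tip looks higher than reported. I'll measure it with the depth image.

```bash
python3 - <<'E'
from h import *
np.set_printoptions(precision=1,suppress=True)
d=capture("side"); W=cloud(d); im=d["image"].astype(int)
for r in range(246,270):
    c=[268,269,271,272]
    print(r,[(tuple(im[r,k]),((W[r,k]-C["avg"])@Rz*1000)) for k in (267,272)])
E
```

```text
246 [((np.int64(39), np.int64(44), np.int64(83)), array([-43.4, -72.3, 225.7])), ((np.int64(35), np.int64(39), np.int64(76)), array([-36.1, -72.3, 226.6]))]
247 [((np.int64(32), np.int64(39), np.int64(78)), array([-43.4, -72.2, 223.1])), ((np.int64(41), np.int64(45), np.int64(81)), array([-36. , -71.4, 222.9]))]
248 [((np.int64(34), np.int64(41), np.int64(79)), array([-43.3, -71.4, 219.4])), ((np.int64(39), np.int64(43), np.int64(78)), array([-36. , -71.8, 220.9]))]
249 [((np.int64(39), np.int64(44), np.int64(82)), array([-43.3, -71.5, 217. ])), ((np.int64(35), np.int64(42), np.int64(77)), array([-35.9, -71. , 217.1]))]
250 [((np.int64(31), np.int64(41), np.int64(78)), array([-43.2, -72.2, 215.4])), ((np.int64(40), np.int64(47), np.int64(80)), array([-35.8, -71.4, 215.2]))]
251 [((np.int64(41), np.int64(47), np.int64(83)), array([-43.1, -73.1, 214.2])), ((np.int64(41), np.int64(45), np.int64(80)), array([-35.8, -71.7, 213.1]))]
252 [((np.int64(33), np.int64(41), np.int64(79)), array([-43.2, -71.7, 209.6])), ((np.int64(35), np.int64(41), np.int64(78)), array([-35.7, -72.2, 211.2]))]
2
[... 1967 characters left out ...]
p.int64(35), np.int64(33), np.int64(34)), array([-35.5, -40. , 126.7]))]
266 [((np.int64(85), np.int64(83), np.int64(84)), array([-45.2,  -7.4,  72.2])), ((np.int64(36), np.int64(38), np.int64(33)), array([-35.4, -42.6, 127.7]))]
267 [((np.int64(81), np.int64(77), np.int64(78)), array([-45.1,  -8.2,  70.1])), ((np.int64(31), np.int64(33), np.int64(33)), array([-35.2, -46. , 129.9]))]
268 [((np.int64(76), np.int64(74), np.int64(74)), array([-43.4, -48.6, 129.9])), ((np.int64(25), np.int64(23), np.int64(24)), array([-35.1, -47.9, 129.9]))]
269 [((np.int64(68), np.int64(66), np.int64(67)), array([-43.2, -50.4, 129.7])), ((np.int64(27), np.int64(24), np.int64(25)), array([-34.9, -52.3, 133.7]))]
```

Depth puts the real fingertip at z≈182 mm when the TCP reads 150. The tip is about 32 mm above the nominal TCP, which explains the miss. I'll check the clearance of the gripper body's lowest parts before going down.

```bash
python3 - <<'E'
from h import *
np.set_printoptions(precision=1,suppress=True)
d=capture("side"); W=cloud(d)
L=((W-C["avg"])@Rz*1000)
# tab near zoom (507,215); knuckle (170,200),(300,205); body lower edge (100,95)
for n,z in (("tab",(507,222)),("tab2",(505,232)),("knuckL",(165,195)),("knuckR",(300,205)),("body",(180,90)),("bodyR",(430,120)),("rail",(380,182)),("fingerR",(235,310)),("fingerL",(205,305))):
    r,c=int(200+z[1]/5),int(225+z[0]/5); print(n,np.nanmedian(L[r-1:r+2,c-1:c+2].reshape(-1,3),0))
# all robot points: lowest by x bin
m=(L[...,2]>158)&(abs(L[...,0]+40)<130)&(abs(L[...,1]+60)<110)
P=L[m]
for x0 in range(-150,90,20):
    q=P[(P[:,0]>=x0)&(P[:,0]<x0+20)]
    if len(q)>5: print(x0,len(q),np.percentile(q[:,2],[1,5]),np.percentile(q[:,1],[1,99]))
E
```

```text
tab [ 37.4 -92.4 269.7]
tab2 [ 39.4 -91.7 263.9]
knuckL [-55.  -93.1 270.5]
knuckR [-18.1 -93.2 269.9]
body [-52.  -82.9 303.3]
bodyR [ 14.6 -83.5 298.3]
rail [  3.  -88.  276.5]
fingerR [-35.  -71.7 184. ]
fingerL [-44.2 -71.6 185.8]
-150 1088 [554. 558.] [-102.   -96.4]
-130 2036 [270.6 290.4] [-106.4  -32.4]
-110 2265 [275.9 280.5] [-111.1  -34.9]
-90 2921 [277. 301.] [-120.4  -46.6]
-70 4549 [274.6 288.1] [-124.9  -76.6]
-50 5161 [193.4 233.3] [-128.7  -70.5]
-30 4756 [273.6 285.6] [-129.8  -50.4]
-10 2133 [275.3 278.5] [-127.9  -27.3]
10 726 [274.8 276.9] [-93.2 -15.8]
30 705 [265.9 274.3] [-94.  -29.5]
```

The whole tool sits about 32 mm higher than reported, and its xy agrees within 2 mm. The body stays 80 mm above the tip, so clearance is fine. I'll descend with contact detection.

```bash
python3 - <<'E'
from h import *
np.set_printoptions(precision=4,suppress=True)
servo_line(p(-40,-66.5,112),rate=.1)
f0=favg(); print("f0",f0,current_position())
hit=servo_line(p(-40,-66.5,86),rate=.015,contact_N=2.5)
print(hit,current_position(),favg()-f0,current_clock())
np.save("f0.npy",f0)
d=capture("side"); x0,x1,y0,y1=225,345,200,320
cv2.imwrite("pics/side_t3.png",cv2.resize(d["image"][y0:y1,x0:x1],None,fx=5,fy=5,interpolation=cv2.INTER_CUBIC))
E
```

```text
f0 [-0.1696  0.0017  0.3493] [ 0.5322 -0.1487  0.1124]
True [ 0.5319 -0.1486  0.1   ] [-0.0294 -0.0421  5.2733] 13.7583
```

View pics/side_t3.png

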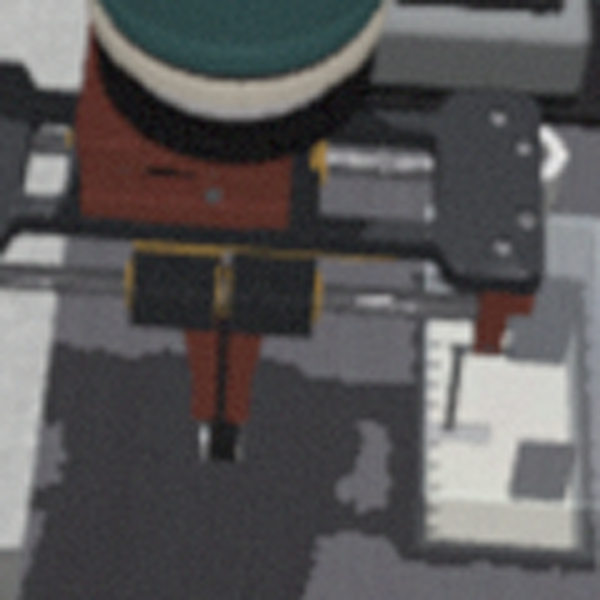

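There is contact on the wheel at TCP z=100 mm with 5.3 N, which is in the good range. The side view shows the fingertip on the wheel at (220,420). I'll roll 13 mm towards +y.

```bash
python3 - <<'E'
from h import *
np.set_printoptions(precision=4,suppress=True)
f0=np.load("f0.npy")
z=current_position()[2]*1000
for y in (-62,-57.5,-53.5):
    servo_line(p(-40,y,z),rate=.03); print(y,current_position(),current_force()-f0)
d=capture("side"); overlay(d,"side","pics/ov_side2.png",BS,7,-27)
print(favg()-f0,current_clock())
E
```

```text
-62 [ 0.5326 -0.1441  0.1002] [-1.5645 -1.1673  3.6765]
-57.5 [ 0.5335 -0.1394  0.1002] [-0.6315 -0.6642  5.0563]
-53.5 [ 0.5341 -0.1355  0.1002] [-1.2928 -0.6971  5.3809]
[-0.7308 -0.6504  4.6614] 14.7917
```

View pics/ov_side2.png

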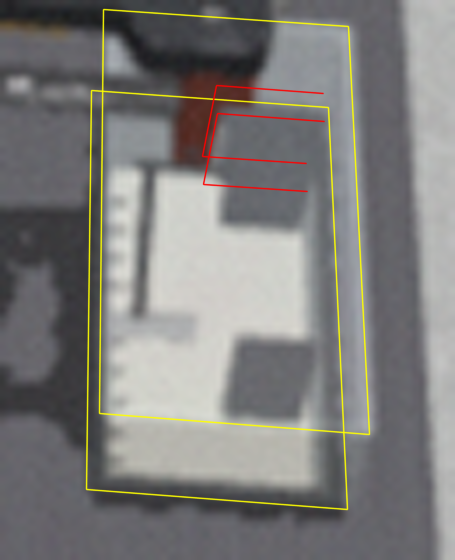

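The needle arm now reaches up to row 165, so it has turned. I'll lift and look with both cameras.

```bash
cat >> h.py <<'E'
def look(tag):
    d=capture("top"); x0,x1,y0,y1=315,375,108,163
    cv2.imwrite(f"pics/top_{tag}.png",cv2.resize(np.clip((d["image"][y0:y1,x0:x1].astype(float)-40)*1.5,0,255).astype(np.uint8),None,fx=10,fy=10,interpolation=cv2.INTER_CUBIC))
    d=capture("side"); x0,x1,y0,y1=300,350,240,320
    cv2.imwrite(f"pics/side_{tag}.png",cv2.resize(np.clip((d["image"][y0:y1,x0:x1].astype(float)-20)*1.5,0,255).astype(np.uint8),None,fx=7,fy=7,interpolation=cv2.INTER_CUBIC))
E
python3 - <<'E'
from h import *
servo_line(p(-40,-53.5,130),rate=.1)
servo_line(p(-40,-66.5,130),rate=.15)
look("a"); print(current_clock())
E
```

```text
15.5917
```

View pics/top_a.png

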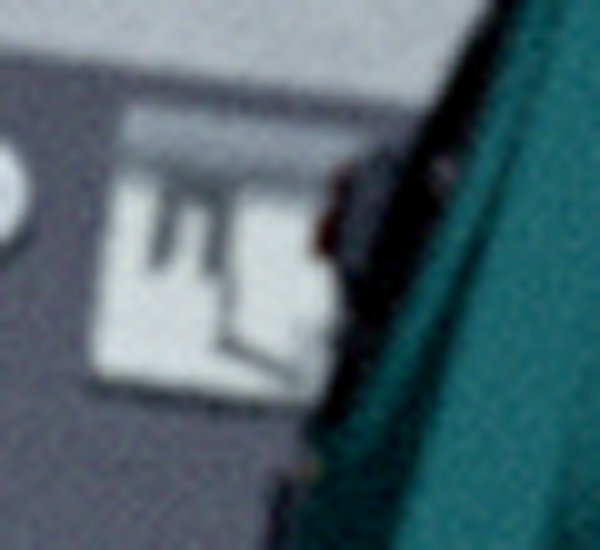

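View pics/side_a.png

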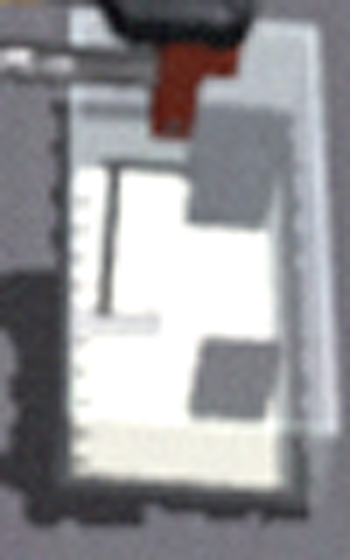

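In the top view the needle bar runs from (222,345) to (232,285), just right of the right prong, whose lower end is at (213,270). The left prong ends at (160,265). The needle is therefore about 9–10 mm short of the middle of the gap. The first stroke behaved as expected, so the second is about 10 mm.

```bash
cat >> h.py <<'E'
def stroke(ya,yb):
    servo_line(p(-40,ya,106),rate=.1); sleep(.1)
    f0=favg(); hit=servo_line(p(-40,ya,94),rate=.015,contact_N=2.5)
    f=favg()-f0; z=current_position()[2]*1000; print(hit,z,f)
    if not hit or f[2]>8: return
    if f[2]<4.3: z-=(5.2-f[2])/6
    n=3
    for i in range(1,n+1):
        servo_line(p(-40,ya+(yb-ya)*i/n,z),rate=.025); print((current_force()-f0).round(1),current_position().round(4))
    servo_line(p(-40,yb,130),rate=.1)
E
python3 - <<'E'
from h import *
np.set_printoptions(precision=2,suppress=True)
stroke(-65,-55)
servo_line(p(-40,-66.5,130),rate=.15)
look("b"); print(current_clock())
E
```

```text
True 100.17448162860332 [-0.31  0.09  5.52]
[-0.1 -1.6  3.7] [ 0.53 -0.14  0.1 ]
[-1.  -1.8  5.1] [ 0.53 -0.14  0.1 ]
[-0.  -0.5  3.8] [ 0.53 -0.14  0.1 ]
18.3333
```

View pics/top_b.png

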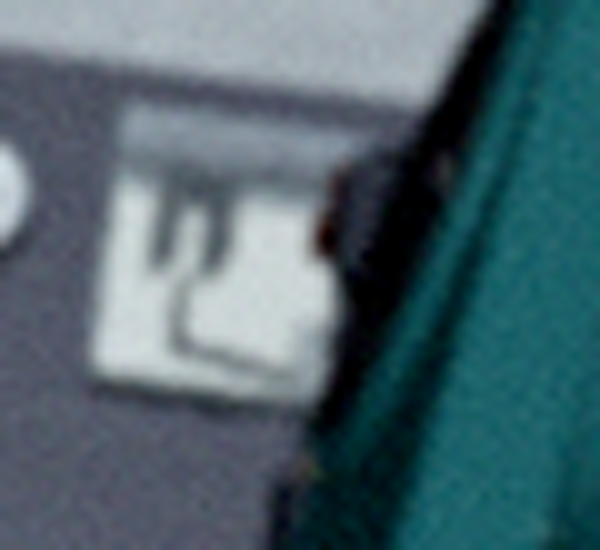

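View pics/side_b.png

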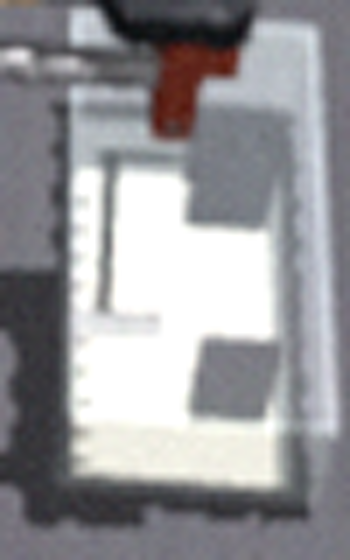

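In the top view the bar runs from (178,350) to (186,280). The prongs are at about 158 and 212 on row 270, so the middle is about 185 and the needle is centred. I'll quantify that with a rectified profile.

```bash
python3 - <<'E'
from h import *
np.set_printoptions(precision=1,suppress=True)
d=capture("top"); g=cv2.cvtColor(d["image"],cv2.COLOR_BGR2GRAY).astype(np.float32)
for z in (125,):
    ys=np.arange(-50,-5,.5)
    def prof(x0,x1):
        out=0
        for x in np.arange(x0,x1,1.):
            uv=np.array([proj(d,w((x,y,z),"top")) for y in ys],np.float32)
            out=out+cv2.remap(g,uv[:,0].reshape(1,-1),uv[:,1].reshape(1,-1),cv2.INTER_CUBIC)[0]
        return out/len(np.arange(x0,x1,1.))
    for b in ((36,42),(42,48),(58,63),(63,68)):
        pr=prof(*b); med=np.percentile(pr,75)
        from scipy.signal import find_peaks
        k,_=find_peaks(-pr,prominence=6); print(z,b,[(ys[i],round(float(pr[i]))) for i in k],round(float(med)))
E
```

```text
125 (36, 42) [(np.float64(-25.5), 133)] 176
125 (42, 48) [(np.float64(-25.0), 140)] 181
125 (58, 63) [(np.float64(-31.5), 102), (np.float64(-19.5), 106)] 179
125 (63, 68) [(np.float64(-31.5), 102), (np.float64(-19.5), 107)] 179
```

The needle is at y = −25.3 against a fork middle of −25.5 (prongs at −31.5 and −19.5), so it is centred well within 3 mm and the finger is off the wheel. Now the start button.

```bash
python3 - <<'E'
from h import *
np.set_printoptions(precision=4,suppress=True)
servo_line(p(-55,25,132),rate=.15)
servo_line(p(-55,25,117),rate=.1); sleep(.1)
f0=favg(); 
hit=servo_line(p(-55,25,98),rate=.02,contact_N=1.5)
f=favg()-f0; z=current_position()[2]*1000; print("touch",hit,z,f,current_clock())
zt=z
if hit and 104<z<115:
    for k in range(12):
        z-=.7
        servo_line(p(-55,25,z),rate=.02)
        f=favg(4)-f0; print(round(zt-z,1),(current_position()*1000).round(1)[2],f.round(2))
        if f[2]>9: break
    sleep(.2)
    look("c")
    servo_line(p(-55,25,135),rate=.08)
print(current_force()-f0,current_clock())
E
```

```text
touch True 109.8231530969625 [ 0.1876 -0.8318  2.4153] 20.1583
0.7 109.2 [ 0.22 -0.18  2.35]
1.4 108.5 [ 0.69 -0.12  2.77]
2.1 107.8 [ 0.22 -0.62  3.77]
2.8 107.1 [ 0.9  -0.26  3.34]
3.5 106.4 [ 1.18 -0.46  4.12]
4.2 105.7 [ 1.1  -0.44  4.64]
4.9 105.5 [-0.56  0.29  8.98]
5.6 105.4 [-1.76  0.32 14.58]
[-0.2411 -0.3685 -0.2474] 23.2583
```

The end stop is clear: about 5 N, then a steep rise to 14.6 N. The button is released. I'll retreat and do a last check.

```bash
python3 - <<'E'
from h import *
np.set_printoptions(precision=1,suppress=True)
servo_line(p(-55,25,200),rate=.2)
move_ptp([.38,.12,.25],Q2)
d=capture("top"); cv2.imwrite("pics/top_e.png",cv2.resize(d["image"][95:220,215:400],None,fx=4,fy=4,interpolation=cv2.INTER_CUBIC))
look("f")
d=capture("side"); cv2.imwrite("pics/side_e.png",d["image"])
d=capture("top")
g=cv2.cvtColor(d["image"],cv2.COLOR_BGR2GRAY).astype(np.float32)
from scipy.signal import find_peaks
ys=np.arange(-50,-5,.5)
for b in ((36,42),(42,48),(58,63),(63,68)):
    pr=np.mean([cv2.remap(g,*[np.array([proj(d,w((x,y,125),"top")) for y in ys],np.float32)[:,i].reshape(1,-1) for i in (0,1)],cv2.INTER_CUBIC)[0] for x in range(*b)],0)
    k,_=find_peaks(-pr,prominence=6); print(b,ys[k])
print(current_clock(),current_force())
E
```

```text
(36, 42) [-25.5]
(42, 48) [-25.]
(58, 63) [-31.5 -19.5]
(63, 68) [-31.5 -19.5]
24.925 [-0.4  0.9  1.1]
```

View pics/top_e.png

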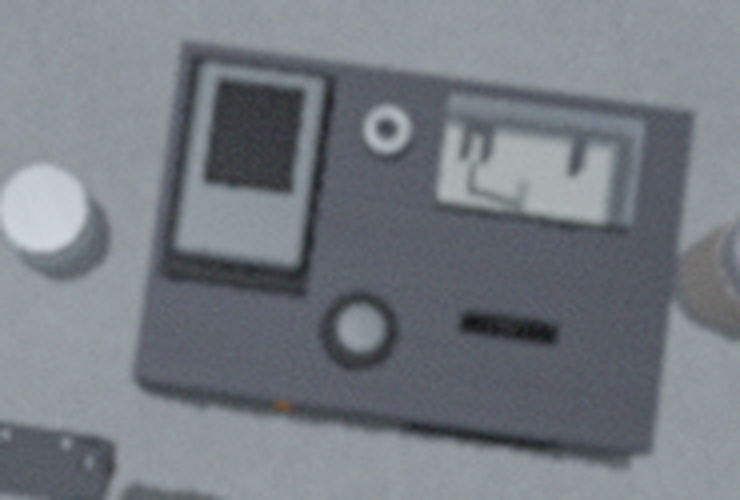

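View pics/side_e.png

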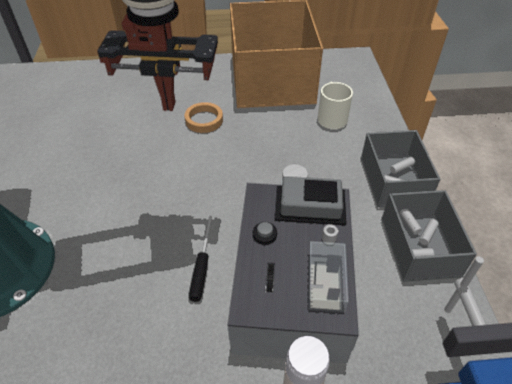

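The final views show the needle bar at (470,180), between the fork's prongs at (464 and 486, 145). The button is back up at (362,327), and the socket, jar, can and screwdriver are where they were. The arm is clear, so I'll hand in the job.

```bash
python3 -c "
from bench import *
close_job()"
```

```text
the job is handed in; nothing more can be done
```

I set the needle between the fork's prongs, took the finger off, then pressed the start button fully and let it go. I handed the job in at about 25 s on the robot's clock, with the arm clear of everything.

- **Wheel:** I rolled it towards +y in two strokes of 13 mm and 10 mm. The force readings I took while pressing were 4 to 5.5 N.
- **Needle:** The last top picture, taken after the press, has the tip at y ≈ −25.3 mm in the charger's frame. The gap's middle is at −25.5 mm. View-angle uncertainty adds about 1 mm, so it is inside the 3 mm tolerance.
- **Button:** The force rose to about 5 N over the travel, then steeply to 14.6 N at the end stop. I took that as fully down, since the joint itself can't be read. The last picture shows it back up.
- **Bystanders:** The socket, jar, can and screwdriver look unmoved.

**What disagreed:**
- **Tool height:** The fingertip was physically about 32 mm higher than the reported tool position. My first two touches therefore stopped in the air above the wheel. I found this from the depth image and relied on contact from then on.
- **Fork height:** The two cameras disagreed by several mm on where the fork's foot is. I judged the setting from the needle and prongs in the same picture instead.

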